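Pull the retaining clip off the vial carousel's spindle

TASK

The vial carousel has to come off for cleaning, so free its spindle: take the hooked pick from its stand, hook it through the eye of the orange spring clip under the sampler's arm, and pull the clip out of the spindle groove. Use only the pick on the clip, not the gripper. Leave the clip lying loose on the blue carousel inside the ring of vials, hang the pick back upright in its stand as you found it, and leave the bottle, the jar and the white box where they stand.

Things in the scene. Friction and masses are not known exactly. Their poses are not given: they have to be found in the camera images.
- sampler: fixed bench sampler, white housing 270 x 320 mm, 60 mm high; origin on the bench under the spindle axis, front (display) towards its own -x. On it a blue carousel disc 244 mm across, top at z = 75 mm, ringed by 14 capped vials (17 mm wide, 29 mm high) on a circle of 104 mm radius. Upright steel spindle 24 mm thick, up to z = 114 mm.
- groove (a point): centre of the spindle groove (14 mm thick, 5 mm high), on the spindle axis, 102.5 mm above the bench
- beam_end (a point): end of the sampler's grey arm (36 mm wide, 36 mm high), middle of its underside, 182 mm above the bench. The arm covers x = -44 to -8 mm of the sampler's frame from y = -45 mm to a column at y = +162 mm, right above the clip's eye: an upright pick cannot get there. Leaned about 35 degrees, handle towards the sampler's front (-x), it passes in front of the arm.
- clip: orange spring clip of 4 mm wire, 34 g, loose, lying level in the groove. Origin at the centre of its C ring (23 mm across, on the spindle axis while seated), z up. The ring opens to its own +x. Pulled to its own -x its sprung jaws spread (about 4 to 9 N), it snaps off after 5 to 8 mm and drops or hangs on the hook. Its -x is within 0.2 rad of the sampler's.
- eye (a point): centre of the clear opening of the clip's pull eye, in the plane of the ring, at x = -25 mm of the clip: opening from x = -12 to -38 mm, 22 mm wide, front bar of 4 mm wire at x = -40 mm. At the start 102 mm above the bench, 27 mm over the disc
- pick: hooked pick, 70 g, hanging upright in its stand. Origin at the centre of the underside of its yellow flange (28 (x) x 32 (y) x 6 mm, with a nose on the hook's side, -x), z up along the handle. Red handle 22 mm (x) x 16 mm (y), from z = 6 to 81 mm. Below the flange a straight steel shank 4 mm thick.
- pick_grip (a point): middle of the pick's handle, 43 mm above the flange's underside; grip here across the 16 mm (y)
- pick_hook (a point): bend at the lower end of the pick's shank (axis of the wire), 85 mm below the flange's underside. From here a hook 9 mm long goes to the pick's own -x, rising by 25 degrees: its end is at x = -8 mm, z = -81 mm of the pick
- stand: fixed stand, 100 mm wide; top plate 66 mm wide, x = -32 to +54 mm, its top 118 mm high, with a fork slot 18 mm wide, open to its own -x, ending 9.5 mm behind the seat. Origin on the bench below the seat. The pick hangs in the slot by its flange, hook towards -x.
- seat (a point): point on top of the stand's plate where the centre of the pick's flange rests, 118 mm above the bench
- bottle: amber reagent bottle, 60 mm wide, 130 mm high, loose bystander; origin under its middle
- white_box: white cardboard storage box, 70 x 70 x 45 mm, loose bystander; origin under its middle
- jar: clear jar with white cap, 52 mm wide, 60 mm high, loose bystander; origin under its middle
There are look-alikes about, which are no part of the job. Of the things that look like the pick, the larger one is meant. Several things look just like the stand: the one meant starts nearest to the robot's base.

How it is judged (in metres and radians):
On the way, in this order (a step that is already met when the one before it is completed fails the run):
1. the pick is lifted out of its stand in the gripper (distance between pick and seat above 0.06 m and contact force between pick and the fingers above 2 N), for 0.2 s.
2. the clip has come out of the spindle groove (horizontal distance between clip and groove above 0.018 m), for 0.1 s.
At the end, for the whole second after the job is handed in: Clip at rest on the carousel: its origin 18 to 105 mm from the spindle axis and 70 to 100 mm above the bench, not touching the pick. Pick at rest in its stand: its origin within 12 mm of the seat, upright within 0.15 rad (horizontal distance between clip and groove between 0.018 and 0.105 m and z of clip in the frame of sampler between 0.07 and 0.1 m and linear speed of each of clip, pick below 0.02 m/s and contact force between clip and pick below 0.05 N and distance between pick and seat below 0.012 m and angle between pick's own z axis and vertical below 0.15 rad).
It fails at once if the gripper or arm touches the clip (contact force between clip and the fingers above 0.3 N or contact force between clip and the arm above 0.3 N).
It fails at once if the bottle, jar or box is moved more than 30 mm (distance of any of bottle, jar, white_box from where it was at the start of the episode above 0.03 m).
It fails at once if the bottle or jar is tipped (angle between any of bottle, jar's own z axis and vertical above 0.4 rad).
It also fails if it takes over 51 s, if anything falls off the work surface, if the arm or the gripper's body presses on something with over 40 N, if the wrist force passes 120 N, or if a joint passes its speed limit or range.

ROBOT

A 6-joint arm with a two-finger parallel gripper is mounted at the origin on the work surface. World frame = base frame: x ahead of the robot, y to its left, z up, the work surface at z = 0. Lengths are in m, angles in degrees, forces in N, time in s.
With the tool pointing down it reaches from about 0.4 to 0.825 m from the base axis. Payload 7 kg.
Tool frame: the origin (TCP) lies between the finger pads; the fingertips stand 25 mm ahead of it and the grasp point (between the pads) lies 6 mm ahead of it; z points along the fingers, y is the line along which they close (so a half turn about z gives the same grasp; the last joint's range is limited). The gripper opens to 88 mm and grips with 3 to 60 N. Pads are 19 mm wide; open, the fingers measure 130 mm over their backs; the gripper's body (78 mm by 193 mm) begins 47 mm behind the grasp point.
Start: joints at [93.226, 20.546, 0.682, 0, -70.136, -16.507], TCP at [0.155, 0.657, 0.252] pointing down, gripper open.
Joint ranges: [-176.03, 176.03], [-82.01, 121.73], [-58.28, 71.71], [-173.87, 95.51], [-174.79, -0.11], [-173.66, 173.66]. Speed limits (degrees/s): [136.94, 136.94, 172.46, 180, 180, 180].

INTERFACE

Orientations are given as [roll, pitch, yaw] about the fixed x, y, z axes, in that order (R = Rz(yaw) Ry(pitch) Rx(roll)).
In Python, from plant import status, optics, job gives the robot as it stands. The module is installed in compiled form; this text tells all that it offers.
- The arm moves only by the tool shift_gripper, called after "Request:" as name(argument=value, ...), one argument or row to a line, values as JSON. Schema: {"type":"object","properties":{"plan":{"type":"string"},"only":{"type":"string"},"quiet":{"type":"boolean"},"lines":{"type":"string"}},"required":["plan"],"additionalProperties":false}. plan is a string of 1 to 8 rows, parted by semicolons, with the numbers parted by commas; each row has 5 numbers: dx, dy, dz in units of 25 mm, then a turn about the tool's z in degrees, then the finger opening in m; each row is the pose to reach, as a shift and turn from the pose commanded when the call began, along the tool's axes at that moment; what a row does not reach only later rows make up. A row lasts 1/8 s, in which the tool goes at most 0.0625 m and 10.7 degrees, less where a joint would pass 70% of its speed; a pose out of reach is approached as far as the arm can. The fingers move at their own pace and stop on an object; the grip force is fixed at half the most. Time passes only in rows, so rows that do not move let the fingers close. The tool returns the time, the measured TCP pose, the force, the opening and the grip force at its end. only (a regular expression) keeps the lines of the reply that match it, lines (a string "A,B") keeps lines A to B, and quiet returns only ok. Input that does not fit is refused with a message, and nothing moves.
- status.get_obs(): the state, without advancing time (a new reading comes with each control period).
- optics.snapshot(name): name is "side" or "top" or "wrist"; returns a dict with "frame" (420x560x3 uint8, red, green, blue), "z_map" (420x560 float32, m along the optical axis (not along the pixel's ray), 0 where there is no reading), "fovy" (degrees; the focal length in pixels is half the picture's height over the tangent of half this angle, whatever the lens; pixels are square), "cx", "cy" (the principal point, pixels), "R" (3x3) and "t" (3): a world point X has camera coordinates R X + t; the wrist camera has in their place "T_tool_cam" (4x4, takes a point from camera to tool coordinates, whose origin is the TCP and whose axes are the flange's). Camera axes: x right, y down, z forward; pixel columns grow to the right and rows downward; lengths in m; the calibration is good to about 2 mm. A picture is of the moment at which its call begins: read the wrist's pose just before it.
- job.close_job(): hands the job in; it is judged then, once.
The state is a dict: "clock": time; "joint_pos": joint angles; "qvel": joint speeds; "tau": joint torques, N m; "tool_pos": TCP position; "orientation": TCP orientation; "force": force on the tool from outside, world axes, zero at the start; "moment": the same for the moment, N m; "opening": finger opening in m; "gripper_force": force on a finger pad.
Only numpy, scipy, OpenCV 4.12 (cv2) and the standard library are available. Lean on these libraries where they do the work, as an engineer would, in place of code of your own. Each camera call takes 0.05 s, during which the arm holds its last target. There are 200 camera calls.

## Working session

There is one attempt and no reset: what is moved stays moved. The work goes in short steps, Python scripts to look and compute and a tool call to move; the robot and the scene stay as the last step left them, time stands still between calls to the robot, and variables do not carry over. Pictures are saved under pics/ and viewed, at most 10 in all, crops included, and the job is handed in when it is done.

```bash
mkdir -p pics
```

Create h.py:
```python
import numpy as np, cv2
from plant import status, optics, job
from scipy.spatial.transform import Rotation as Ro
def T_tool():
    o=status.get_obs(); T=np.eye(4); T[:3,:3]=Ro.from_euler('xyz',o['orientation'],degrees=True).as_matrix(); T[:3,3]=o['tool_pos']; return T
def snap(name,save=None):
    Tt=T_tool(); s=optics.snapshot(name)
    if name=='wrist': W=Tt@s['T_tool_cam']
    else:
        W=np.eye(4); W[:3,:3]=s['R'].T; W[:3,3]=-s['R'].T@s['t']
    s['W']=W; s['f']=210/np.tan(np.radians(s['fovy']/2))
    if save:
        cv2.imwrite(f'pics/{save}.png',s['frame'][...,::-1]); np.savez(f'pics/{save}.npz',**{k:s[k] for k in('frame','z_map','W','f','cx','cy')})
    return s
def load(n): return dict(np.load(f'pics/{n}.npz'))
def cloud(s):
    v,u=np.mgrid[:420,:560]; z=s['z_map']
    P=np.stack([(u-s['cx'])/s['f']*z,(v-s['cy'])/s['f']*z,z],-1)@s['W'][:3,:3].T+s['W'][:3,3]
    P[z==0]=np.nan; return P
def ray(s,u,v):
    d=s['W'][:3,:3]@np.array([(u-s['cx'])/s['f'],(v-s['cy'])/s['f'],1]); return s['W'][:3,3],d
def atz(s,u,v,z):
    o,d=ray(s,u,v); return o+d*(z-o[2])/d[2]
def pix(s,X):
    p=s['W'][:3,:3].T@(np.asarray(X)-s['W'][:3,3]); return s['cx']+s['f']*p[0]/p[2], s['cy']+s['f']*p[1]/p[2]
def tri(a,ua,b,ub):
    o1,d1=ray(a,*ua);o2,d2=ray(b,*ub);A=np.stack([d1,-d2],1);t=np.linalg.lstsq(A,o2-o1,rcond=None)[0]
    p,q=o1+d1*t[0],o2+d2*t[1]; return (p+q)/2,np.linalg.norm(p-q)
```

Run:
```python
from h import *
np.set_printoptions(precision=3,suppress=True)
print(status.get_obs())
for n in('side','top','wrist'):
    s=snap(n,n+'0'); print(n,s['fovy'],s['cx'],s['cy'],s['W'])
a=np.hstack([cv2.imread('pics/side0.png'),cv2.imread('pics/top0.png')])
```

```text
{'clock': 0.0, 'joint_pos': array([ 93.227,  20.592,   0.635,  -0.019, -70.134, -16.506]), 'qvel': array([-0.071,  0.006, -0.002, -0.053, -0.032,  0.029]), 'tau': array([  0.001, -58.271,  29.306,   6.997,   0.007,  -0.   ]), 'tool_pos': array([0.155, 0.657, 0.251]), 'orientation': array([179.907,  -0.009, -13.286]), 'force': array([-0.191,  0.841,  0.514]), 'moment': array([-0.048, -0.022, -0.02 ]), 'gripper_force': 0.0, 'opening': 0.08778455392691685}
side 49.70932792202531 280.2566725419845 210.645234104492 [[-0.93  -0.205  0.306  0.227]
 [-0.368  0.491 -0.789  0.65 ]
 [ 0.011 -0.847 -0.532  0.657]
 [ 0.     0.     0.     1.   ]]
top 52.34724092779898 276.0663272716285 208.9879673033173 [[-0.001 -0.999  0.043  0.462]
 [-1.     0.    -0.015 -0.147]
 [ 0.015 -0.043 -0.999  1.212]
 [ 0.     0.     0.     1.   ]]
wrist 69.87014831334116 278.9773372220973 211.4561451730423 [[-0.228 -0.941 -0.249  0.221]
 [-0.974  0.221  0.057  0.642]
 [ 0.001  0.255 -0.967  0.384]
 [ 0.     0.     0.     1.   ]]
```

View pics/top0.png

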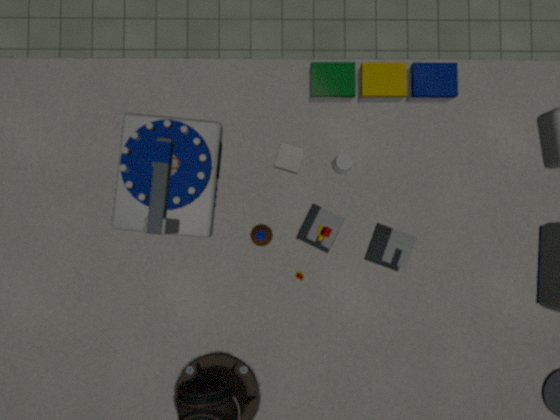

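View pics/side0.png

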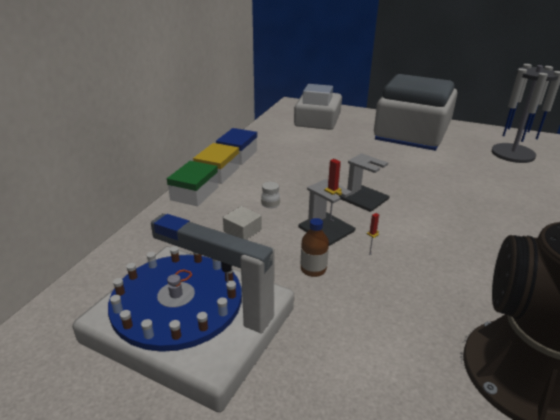

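Run:
```python
from h import *
np.set_printoptions(precision=4,suppress=True)
def blobs(s,m,minpx=6):
    n,l,st,c=cv2.connectedComponentsWithStats(m.astype(np.uint8)); return [(i,l==i,st[i],c[i]) for i in range(1,n) if st[i,4]>=minpx]
for name in('top0','side0'):
    s=load(name); P=cloud(s); hsv=cv2.cvtColor(s['frame'],cv2.COLOR_RGB2HSV).astype(int)
    H,S,V=[hsv[...,i] for i in range(3)]
    for col,m in dict(red=((H<6)|(H>174))&(S>170)&(V>70),orange=(H>=3)&(H<16)&(S>150)&(V>90),yellow=(H>20)&(H<34)&(S>150)&(V>80)).items():
        for i,mm,st,c in blobs(s,m): print(name,col,st,c,np.nanmedian(P[mm],0),np.nanmin(P[mm],0),np.nanmax(P[mm],0))
s=load('top0');P=cloud(s)
for nm,(u,v) in dict(stand1=(330,220),base1=(312,220),stand2=(400,250),base2=(378,245),bottle=(262,235),jar=(343,163),box=(290,157),beam=(160,190),disc=(180,190),hous=(200,220)).items(): print(nm,P[v,u])
for nm,lo,hi,win in (('plate1',.108,.125,(290,350,195,260)),('plate2',.108,.125,(360,420,215,275)),('base1',.004,.03,(290,350,195,260)),('disc',.070,.08,(110,225,110,240)),('hous',.055,.065,(100,230,100,245)),('beamtop',.2,.24,(110,225,110,240)),('pick',.14,.25,(300,345,200,260))):
    u0,u1,v0,v1=win; m=np.zeros((420,560),bool); m[v0:v1,u0:u1]=1; m&=(P[...,2]>lo)&(P[...,2]<hi)
    q=P[m]; r=cv2.minAreaRect(q[:,:2].astype(np.float32)*1000); print(nm,m.sum(),r,np.median(q[:,2]))
```

Run:
```python
import cv2
a=cv2.imread('pics/top0.png'); b=cv2.imread('pics/side0.png')
c=cv2.resize(a[100:250,100:230],(520,600),interpolation=cv2.INTER_CUBIC)
d=cv2.resize(a[195:285,285:420][:, :],(280,187)); e=cv2.resize(b[150:260,290:400],(280,280)); f=cv2.resize(b[255:310,150:210],(280,133))
import numpy as np; col=np.vstack([d,e,f]); cv2.imwrite('pics/crop1.png',np.hstack([c,col]))
```

```text
top0 red [323 228   8   8  44] [326.7045 231.5227] [ 0.4517 -0.2836  0.1985] [ 0.4433 -0.2911  0.1858] [ 0.4599 -0.2747  0.2021]
top0 red [298 275   4   4  12] [299.5  276.25] [ 0.3369 -0.224   0.1132] [ 0.3318 -0.228   0.1108] [ 0.3398 -0.22    0.1166]
top0 orange [297 275   6   5  13] [299.7692 277.3846] [ 0.3322 -0.2251  0.1134] [ 0.3235 -0.2303  0.0627] [ 0.3397 -0.22    0.1156]
top0 yellow [ 362   63   45   34 1477] [383.8795  79.084 ] [ 0.8649 -0.4595  0.0689] [ 0.8211 -0.52    0.0516] [ 0.9114 -0.3988  0.0764]
top0 yellow [317 225  10  16  60] [320.1833 233.2333] [ 0.4445 -0.2761  0.1231] [ 0.426  -0.2977  0.0105] [ 0.4675 -0.268   0.1285]
top0 yellow [297 271   6   4  12] [299.6667 272.5   ] [ 0.3422 -0.2265  0.0682] [ 0.3384 -0.2339  0.0601] [ 0.3453 -0.2208  0.1079]
side0 red [331 160   8  30  87] [335.6897 172.6437] [ 0.4477 -0.2769  0.1711] [ 0.4445 -0.2867  0.1272] [ 0.4629 -0.2701  0.1989]
side0 red [372 214   6  20  49] [374.6939 222.6735] [ 0.3357 -0.2197  0.0969] [ 0.3329 -0.2278  0.0665] [ 0.3421 -0.2142  0.1146]
side0 orange [334 187   4   4   6] [335.8333 188.5   
[... 1120 characters left out ...]
09988403320312), 70.0521469116211) 0.11752693950892235
base1 627 ((462.6931457519531, -288.0485534667969), (165.892578125, 176.0229034423828), 88.07625579833984) 0.010836474959170062
disc 4418 ((624.5065307617188, 120.80825805664062), (264.6643981933594, 241.83169555664062), 48.83258056640625) 0.0748064164945601
hous 3890 ((606.42431640625, 131.18511962890625), (265.86541748046875, 315.67041015625), 84.51704406738281) 0.05946427632111684
beamtop 1726 ((561.619873046875, 113.15205383300781), (49.865478515625, 226.55775451660156), 86.58009338378906) 0.21727579028765487
pick 90 ((453.1227722167969, -284.9537658691406), (15.38201904296875, 22.15305519104004), 62.38352584838867) 0.197463992624887
```

View pics/crop1.png

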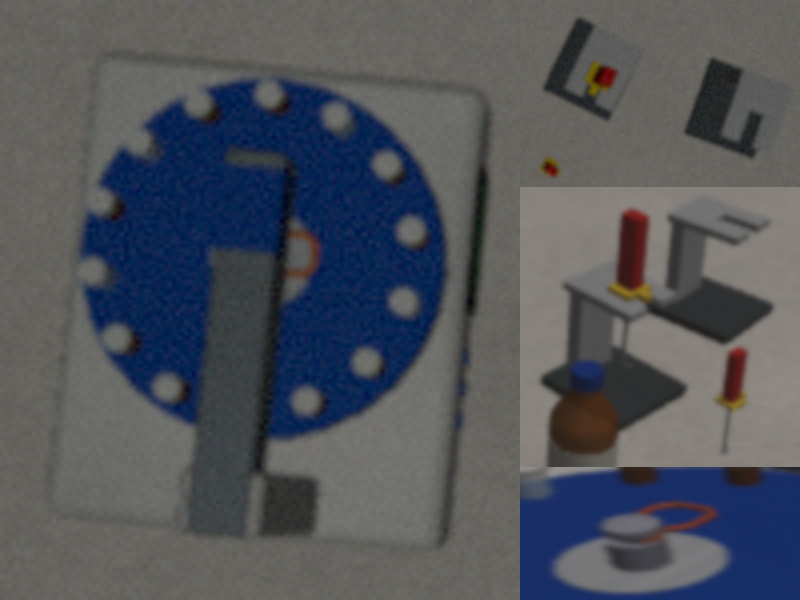

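Add to h.py:
```python
def shift(X,yaw=None):
    T=T_tool(); d=T[:3,:3].T@(np.asarray(X)-T[:3,3]); y=status.get_obs()['orientation'][2]
    t=0 if yaw is None else (y-yaw+180)%360-180
    print('shift',d.round(4),'turn',round(t,2),'len',np.linalg.norm(d).round(3))
```

Run:
```python
from h import *
from scipy.optimize import least_squares
np.set_printoptions(precision=4,suppress=True)
s=load('top0');P=cloud(s)
# vial caps: white, z~.104
hsv=cv2.cvtColor(s['frame'],cv2.COLOR_RGB2HSV).astype(int)
m=np.zeros((420,560),np.uint8); m[110:220,112:220]=1; m&=((P[...,2]>.094)&(P[...,2]<.112)&(hsv[...,1]<60)).astype(np.uint8)
n,l,st,c=cv2.connectedComponentsWithStats(m)
Q=np.array([np.nanmedian(P[l==i],0) for i in range(1,n) if st[i,4]>=12])
r=least_squares(lambda p:np.hypot(Q[:,0]-p[0],Q[:,1]-p[1])-.104,[.61,.12],loss='soft_l1',f_scale=.002); print('axis',r.x,r.fun,Q[:,2])
a=r.x
b=(P[...,2]>.208)&(P[...,2]<.228); b[:,:100]=0; b[:,230:]=0; b[245:]=0
print('beam',b.sum(),cv2.minAreaRect(P[b][:,:2].astype(np.float32)*1000))
print('black thing',P[226,172],P[222,172])
hm=(P[...,2]>.054)&(P[...,2]<.066);hm[:,:100]=0; hm[:,230:]=0; hm[245:]=0
print('hous',cv2.minAreaRect(P[hm][:,:2].astype(np.float32)*1000))
for nm in('side0','top0'):
    s=load(nm);P=cloud(s);hsv=cv2.cvtColor(s['frame'],cv2.COLOR_RGB2HSV).astype(int)
    H,S,V=[hsv[...,i] for i in range(3)]; m=((H<16)|(H>172))&(S>95)&(V>50); w=np.zeros_like(m)
    if nm=='side0': w[255:310,150:210]=1
    else: w[150:180,160:190]=1
    v,u=np.nonzero(m&w); X=np.array([atz(s,uu,vv,.102) for uu,vv in zip(u,v)])
    sx=np.array([np.cos(np.radians(84.5)),np.sin(np.radians(84.5))]);sy=np.array([-sx[1],sx[0]])
    R=(X[:,:2]-a); print(nm,len(u),'depth z',np.nanmedian(P[m&w][:,2]))
    o=np.argsort(R@sx); print(np.c_[u,v,1000*R@sx,1000*R@sy][o][:: max(1,len(u)//25)].round(0).astype(int).tolist())
shift([.45,.38,.36]);
```

```text
axis [0.6309 0.1295] [-0.0004  0.0003 -0.0011 -0.0004  0.0004 -0.0001 -0.0004 -0.0002 -0.0001
 -0.0001  0.0001 -0.0006 -0.0005] [0.1038 0.1035 0.1034 0.1038 0.1037 0.1039 0.1038 0.1042 0.1033 0.1038
 0.1034 0.1037 0.1043]
beam 1647 ((561.1705322265625, 107.30110168457031), (49.32224655151367, 227.2107696533203), 82.65901184082031)
black thing [0.4653 0.0942 0.1494] [0.4751 0.0933 0.1539]
hous ((606.45068359375, 131.46009826660156), (266.9670715332031, 315.67041015625), 84.51704406738281)
side0 62 depth z 0.1008882577853989
[[200, 255, -87, -10], [198, 255, -85, -13], [199, 256, -84, -9], [176, 255, -65, -51], [174, 255, -63, -55], [186, 270, -37, -6], [185, 270, -36, -7], [187, 271, -35, -2], [189, 272, -35, 3], [183, 270, -34, -11], [185, 271, -34, -6], [190, 273, -33, 6], [191, 274, -32, 10], [182, 271, -31, -11], [181, 271, -30, -12], [180, 271, -29, -14], [179, 271, -28, -16], [178, 271, -27, -17], [189, 276, -25, 10], [188, 276, -24, 8], [189, 277, -23, 11], [177, 273, -22, -15], [176, 273, -21, -17], [187, 278, -19, 10], [186, 279, -16, 10], [184, 279, -14, 7], [185, 280, -13, 10], [183, 280, -11, 7], [181, 280, -9, 4], [179, 284, 1, 7], [178, 285, 4, 7]]
top0 24 depth z 0.1018179095061924
[[178, 166, -39, 6], [178, 165, -39, 3], [178, 164, -39, 0], [178, 163, -38, -2], [178, 162, -38, -5], [178, 161, -38, -7], [178, 160, -38, -10], [177, 167, -37, 8], [177, 166, -37, 6], [177, 160, -35, -10], [177, 159, -35, -12], [176, 168, -35, 11], [176, 167, -34, 9], [176, 159, -32, -12], [175, 168, -32, 12], [176, 158, -32, -15], [174, 168, -30, 12], [175, 158, -29, -14], [173, 168, -27, 12], [174, 158, -27, -14], [172, 168, -24, 12], [173, 158, -24, -14], [171, 168, -22, 13], [172, 158, -22, -14]]
shift [ 0.3507  0.2016 -0.1088] turn 0 len 0.419
```

The rows are not in the units I measure in: shifts go in units of 25 mm. I convert before sending: 0.35 m is 14, 0.2 m is 8.

Request:
shift_gripper(
  plan="1.76,1,-1.2,0,0.088;3.52,2,-2.4,0,0.088;5.28,3,-3.4,5,0.088;7.04,4,-4,15,0.088;8.8,5,-4.36,25,0.088;10.56,6,-4.36,35,0.088;12.32,7,-4.36,45,0.088;14,8,-4.36,55,0.088",
)

```text
clock: 1.15
tool_pos: [0.4507, 0.3805, 0.3605]
orientation: [180.0, 0.0, -68.6]
force: [0.6, 0.5, 0.3]
opening: 0.0876
gripper_force: 0.0
```

```bash
python3 -c "
from h import *
print(status.get_obs()['joint_pos']); shift([.617,-.03,.33],-95.5)"
```

```text
[ 5.91430573e+01  9.65753375e+00 -7.26147561e-02 -6.70895915e-03
 -8.02780791e+01 -3.77531845e+01]
shift [ 0.4429 -0.0051  0.0305] turn 26.89 len 0.444
```

Request:
shift_gripper(
  plan="2.24,0,0,5,0.088;4.48,0,0,10,0.088;6.72,0,0,15,0.088;8.96,0,0,20,0.088;11.2,0,0.4,25,0.088;13.44,0,0.8,27,0.088;15.68,0,1.2,27,0.088;17.72,-0.2,1.2,27,0.088",
)

```text
clock: 2.15
tool_pos: [0.6182, -0.0298, 0.3296]
orientation: [179.9, -0.0, -95.3]
force: [1.2, 0.7, 1.3]
opening: 0.0877
gripper_force: 0.0
```

```bash
python3 -c "
from h import *
s=snap('wrist','w1'); c=cv2.imread('pics/w1.png'); 
print(pix(s,[.627,.0905,.102]),pix(s,[.6309,.1295,.114]))
cv2.imwrite('pics/w1v.png',cv2.resize(c,(784,588)))
shift([.453,-.285,.30],-26.8)"
```

```text
(np.float64(279.6671919045137), np.float64(279.75424765206867)) (np.float64(279.42776042740934), np.float64(311.166731501087))
shift [0.2655 0.1428 0.0301] turn -68.62 len 0.303
```

View pics/w1v.png

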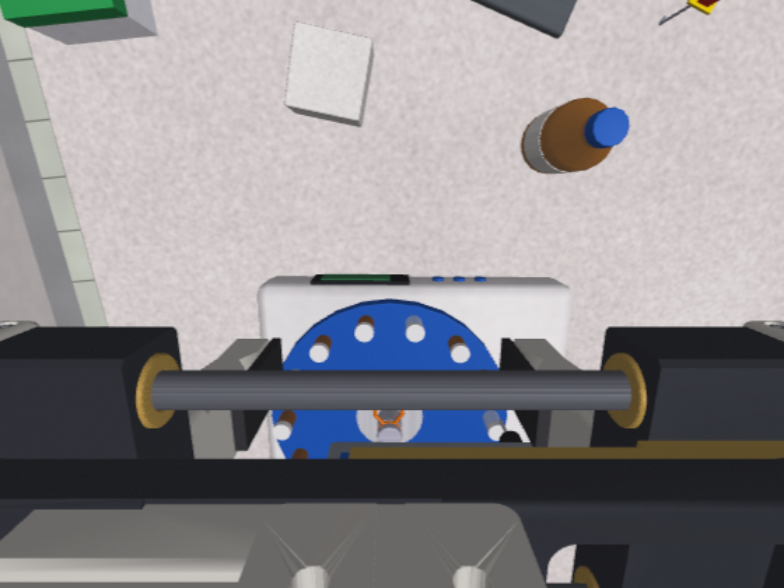

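Scaled: 0.204 m is 8.16, 0.2655 m is 10.62.

Request:
shift_gripper(
  plan="1.36,0.72,0,-9,0.088;2.72,1.44,0.4,-18,0.088;4.08,2.16,0.8,-27,0.088;5.44,2.88,0.8,-36,0.088;6.8,3.6,1.2,-45,0.088;8.16,4.32,1.6,-54,0.088;9.52,5.04,2,-62,0.088;10.62,5.72,2.4,-68.6,0.088",
)

```text
clock: 3.2
tool_pos: [0.4505, -0.28, 0.2701]
orientation: [180.0, 0.0, -26.5]
force: [0.2, 0.7, -0.2]
opening: 0.0877
gripper_force: 0.0
```

```bash
python3 -c "
from h import *
print(status.get_obs()['joint_pos'])
s=snap('side','s1'); w=snap('wrist','w2'); t=snap('top','t1')
for s in (s,w):
  print([np.round(pix(s,p)) for p in ([.453,-.285,.118],[.453,-.285,.199])])
cv2.imwrite('pics/v2.png',np.hstack([cv2.resize(cv2.imread('pics/s1.png')[100:280,260:420],(400,450)),cv2.resize(cv2.imread('pics/w2.png')[100:420,130:430],(400,450))]))
shift([.453,-.285,.167],-26.8)"
```

```text
[-1.06663545e+01  6.18452603e+00 -1.58202515e+01 -2.66981227e-03
 -6.80059614e+01  7.42005629e+01]
[array([333., 190.]), array([336., 160.])]
[array([280., 197.]), array([281., 222.])]
shift [0.0049 0.0034 0.103 ] turn -0.01 len 0.103
```

View pics/v2.png

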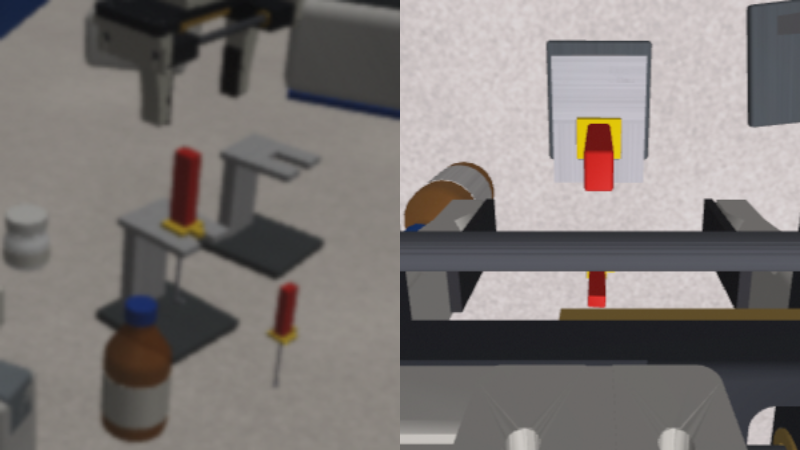

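Scaled: 0.103 m is 4.12, 0.08 m is 3.2.

Request:
shift_gripper(
  plan="0.2,0.136,0,0,0.088;0.2,0.136,1.6,0,0.088;0.2,0.136,3.2,0,0.088;0.2,0.136,4.12,0,0.088;0.2,0.136,4.12,0,0.04;0.2,0.136,4.12,0,0.01;0.2,0.136,4.12,0,0.01;0.2,0.136,4.12,0,0.01",
)

```text
clock: 4.35
tool_pos: [0.455, -0.2844, 0.1685]
orientation: [-180.0, -0.1, -26.7]
force: [1.1, -0.3, -0.0]
opening: 0.0533
gripper_force: 0.0
```

```bash
python3 -c "
from h import *
print(status.get_obs()['joint_pos'])"
```

```text
[-1.10609348e+01  1.16176269e+01 -2.34770271e+01  6.99503824e-03
 -5.48069088e+01  7.43822714e+01]
```

Request:
shift_gripper(
  plan="0,0,0,0,0.01;0,0,0,0,0.01;0,0,0,0,0.01;0,0,0,0,0.01;0,0,0,0,0.01;0,0,0,0,0.01",
)

```text
clock: 5.1
tool_pos: [0.4545, -0.2843, 0.1675]
orientation: [180.0, 0.0, -26.7]
force: [0.7, 0.1, -0.0]
opening: 0.0158
gripper_force: 30.0
```

Scaled: -0.066 m is -2.64, -0.05 m is -2.

Request:
shift_gripper(
  plan="0,0,-1.2,0,0.01;0,0,-2.64,0,0.01;0,0,-2.64,0,0.01;0,0,-2.64,0,0.01;0,0,-2,0,0.01;0.24,0,-1.72,0,0.01;0.48,0,-1.72,0,0.01;0.72,0,-1.72,0,0.01",
)

```text
clock: 6.1
tool_pos: [0.4684, -0.2917, 0.2085]
orientation: [180.0, 0.4, -26.7]
force: [-5.1, 2.7, -3.6]
opening: 0.0161
gripper_force: 30.0
```

Request:
shift_gripper(
  plan="0.32,0,0,0,0.01;0.64,0,0,0,0.01;0.96,0,0,0,0.01;1.28,0,0,0,0.01;1.28,0,0,0,0.01",
)

```text
clock: 6.72
tool_pos: [0.4985, -0.3068, 0.2097]
orientation: [180.0, 0.2, -26.7]
force: [-3.4, 1.4, -0.1]
opening: 0.0155
gripper_force: 30.0
```

```bash
python3 -c "
from h import *
s=snap('side','s2');print(status.get_obs()['force'],status.get_obs()['moment']); 
cv2.imwrite('pics/v3.png',cv2.resize(cv2.imread('pics/s2.png')[100:260,260:420],(600,600),interpolation=cv2.INTER_CUBIC))"
```

```text
[-4.01716217  1.13589007 -0.97748731] [0.52914348 1.85344596 0.01503663]
```

View pics/v3.png

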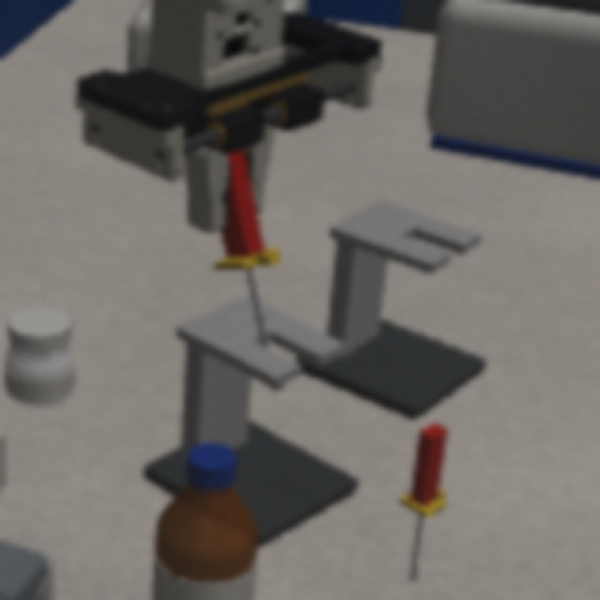

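```bash
python3 -c "
from h import *
np.set_printoptions(precision=4,suppress=True)
s=load('w2');T=optics.snapshot('wrist')['T_tool_cam']
for v in (262,270,278,286,292):
  z=s['z_map'][v,240]; print(v,T[:3,:3]@[(240-s['cx'])/s['f']*z,(v-s['cy'])/s['f']*z,z]+T[:3,3])
s=load('s2');P=cloud(s);hsv=cv2.cvtColor(s['frame'],cv2.COLOR_RGB2HSV).astype(int)
H,S,V=[hsv[...,i] for i in range(3)];m=((H<6)|(H>174))&(S>150)&(V>60);m[:,:310]=0;m[:,345:]=0;m[175:]=0
for v in range(138,170,4):
  q=P[v][m[v]]; 
  if len(q): print(v,m[v].sum(),np.nanmedian(q,0))
"
```

```text
262 [-0.1141 -0.0562  0.268 ]
270 [ 0.0302 -0.0111 -0.056 ]
278 [ 0.0284 -0.011  -0.0573]
286 [ 0.027  -0.0108 -0.0592]
292 [ 0.0244 -0.011  -0.0579]
142 5 [ 0.4927 -0.307   0.2283]
146 4 [ 0.489  -0.3012  0.2207]
150 5 [ 0.4861 -0.2971  0.2122]
154 6 [ 0.4835 -0.2958  0.2027]
158 5 [ 0.481  -0.293   0.1939]
162 5 [ 0.4782 -0.2937  0.1845]
166 4 [ 0.4744 -0.2867  0.1778]
```

Request:
shift_gripper(
  plan="0.32,0,0.16,0,0.01;0.64,0,0.32,0,0.01;1,0,0.44,0,0.01;1.36,0,0.44,0,0.01;1.68,0,0.44,0,0.01;1.68,0,0.44,0,0.01",
)

```text
clock: 7.58
tool_pos: [0.5383, -0.3264, 0.2001]
orientation: [180.0, -0.2, -26.7]
force: [-1.0, 0.9, 2.0]
opening: 0.0158
gripper_force: 30.0
```

Create lean.py:
```python
from h import *
# fit handle axis in tool frame using red pixels in side+top views
def fit(names=('side',),tag='L'):
    T=np.linalg.inv(T_tool()); out=[]
    for n in names:
        s=snap(n,tag+n); P=cloud(s); hsv=cv2.cvtColor(s['frame'],cv2.COLOR_RGB2HSV).astype(int)
        H,S,V=[hsv[...,i] for i in range(3)]; red=((H<6)|(H>174))&(S>150)&(V>45); yel=(H>20)&(H<34)&(S>150)&(V>60)
        L=P@T[:3,:3].T+T[:3,3]; near=(np.abs(L[...,1])<.03)&(np.abs(L[...,0])<.12)&(np.abs(L[...,2])<.12)
        q=L[red&near]; y=L[yel&near]; print(n,len(q),len(y))
        if len(q)>10:
            q=q[np.abs(q[:,1]-np.median(q[:,1]))<.02]; c=np.median(q,0); d=np.linalg.svd(q-q.mean(0))[2][0]; d*=-np.sign(d[2]); print(' handle centre',c.round(4),'dir',d.round(3),'lean',np.degrees(np.arctan2(d[0],-d[2])).round(1))
        if len(y)>4: print(' flange',np.median(y,0).round(4))
if __name__=='__main__': fit(('side','top'))
```

```bash
python3 lean.py
```

```text
side 170 17
 handle centre [-0.0234 -0.0052  0.0056] dir [ 0.608  0.094 -0.789] lean 37.6
 flange [-0.0512 -0.0075  0.0236]
top 35 62
 handle centre [-0.0379  0.0014  0.0115] dir [ 0.036 -0.18  -0.983] lean 2.1
 flange [-0.0491 -0.0009  0.0238]
```

```bash
python3 -c "
import cv2,numpy as np
a=cv2.imread('pics/Lside.png')[110:250,270:410];b=cv2.imread('pics/Ltop.png')[150:270,270:390]
cv2.imwrite('pics/v4.png',np.hstack([cv2.resize(a,(400,400),interpolation=cv2.INTER_CUBIC),cv2.resize(b,(400,400),interpolation=cv2.INTER_CUBIC)]))"
```

```text
(no output)
```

View pics/v4.png

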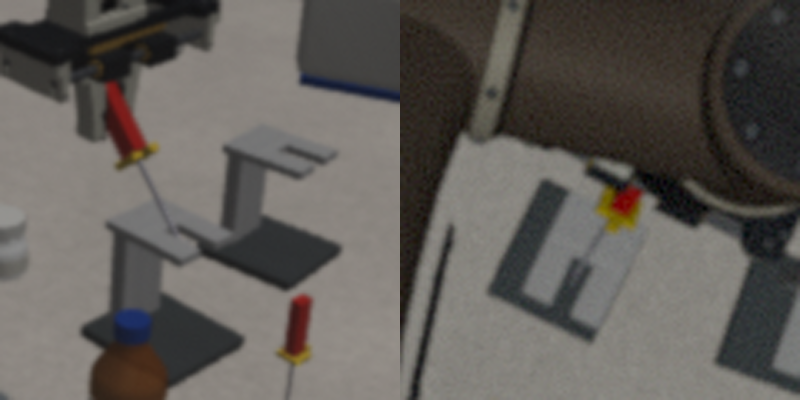

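```bash
python3 -c "
from h import *
np.set_printoptions(precision=4,suppress=True)
T=T_tool();print(T[:3,3])
s=load('Lside');t=load('Ltop')
for X in ([0,0,.006],[0,0,.025],[-.03,0,.035],[-.087,0,.082]):
  p=(T@np.r_[X,1])[:3]; a=pix(s,p);b=pix(t,p); print(X,p,'side',np.round(a),'crop',np.round((np.array(a)-[270,110])*400/140),'top',np.round(b),np.round((np.array(b)-[270,150])*400/120))
# triangulate flange
sc=lambda x,y:(270+x*.35,110+y*.35); tc=lambda x,y:(270+(x-400)*.3,150+y*.3)
print('flange',tri(s,sc(137,157),t,tc(618,208)))
print('contact',tri(s,sc(176,236),t,tc(583,260)))
for nm in('flange',): 
  p=tri(s,sc(137,157),t,tc(618,208))[0]; print(np.linalg.inv(T)@np.r_[p,1])
w=snap('wrist','w3')
"
```

```text
[ 0.5378 -0.326   0.2002]
[0, 0, 0.006] [ 0.5378 -0.326   0.1942] side [307. 149.] crop [105. 111.] top [344. 195.] [247. 151.]
[0, 0, 0.025] [ 0.5378 -0.3261  0.1752] side [306. 156.] crop [104. 131.] top [343. 196.] [243. 153.]
[-0.03, 0, 0.035] [ 0.511  -0.3126  0.1651] side [315. 164.] crop [128. 154.] top [337. 207.] [222. 191.]
[-0.087, 0, 0.082] [ 0.4602 -0.2871  0.118 ] side [331. 189.] crop [173. 226.] top [324. 228.] [180. 260.]
flange (array([ 0.4999, -0.3086,  0.1657]), np.float64(0.003662731637502783))
contact (array([ 0.4589, -0.2909,  0.1069]), np.float64(0.0018647824275236696))
[-0.0417  0.0014  0.0344  1.    ]
```

View pics/w3.png

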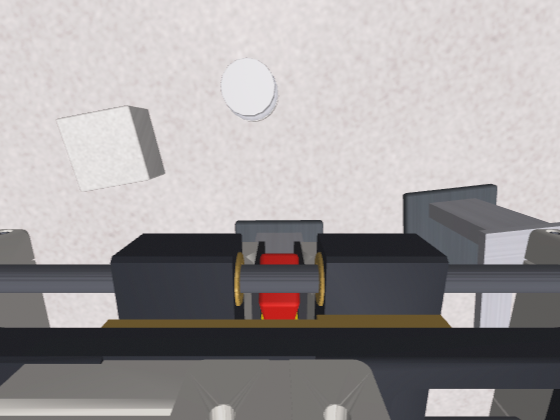

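Create wl.py:
```python
from h import *
import sys
def wl(tag):
    s=snap('wrist',tag); T=optics.snapshot('wrist')['T_tool_cam']
    hsv=cv2.cvtColor(s['frame'],cv2.COLOR_RGB2HSV).astype(int);H,S,V=[hsv[...,i] for i in range(3)]
    for nm,m in (('red',((H<6)|(H>174))&(S>150)&(V>45)),('yel',(H>20)&(H<34)&(S>150)&(V>60))):
        for v in range(200,345,6):
            u=np.nonzero(m[v,250:310])[0]+250
            if len(u)<5: continue
            z=np.median(s['z_map'][v,u]); u=u.mean(); p=T[:3,:3]@[(u-s['cx'])/s['f']*z,(v-s['cy'])/s['f']*z,z]+T[:3,3]; print(nm,v,round(u),(p*1000).round(1))
wl(sys.argv[1])
```

```bash
python3 wl.py w4
```

```text
red 254 279 [ 19.   -0.1 -17.9]
red 260 279 [ 17.2  -0.1 -19.9]
red 296 279 [  6.6  -0.1 -29.7]
red 302 279 [  4.8  -0.1 -31. ]
red 308 278 [  1.4  -0.3 -29.7]
red 314 279 [ -8.3  -0.1 -19.2]
```

The rows are not in the units I measure in: shifts go in units of 25 mm. I convert before sending: 0.023 m is 0.92, 0.021 m is 0.84.

Request:
shift_gripper(
  plan="0.2,0,0.2,0,0.01;0.4,0,0.4,0,0.01;0.6,0,0.6,0,0.01;0.84,0,0.8,0,0.01;0.92,0,0.8,0,0.01;0.92,0,0.8,0,0.01",
)

```text
clock: 8.57
tool_pos: [0.5573, -0.3361, 0.1794]
orientation: [180.0, 0.0, -26.7]
force: [-2.4, 0.4, 0.3]
opening: 0.016
gripper_force: 30.0
```

```bash
python3 wl.py w5
```

```text
red 248 279 [ 19.8  -0.1 -13.3]
red 254 278 [ 18.2  -0.3 -16.1]
red 260 279 [ 16.6  -0.1 -18.7]
red 296 279 [  6.1  -0.1 -28.9]
red 302 279 [  1.6  -0.1 -25.9]
red 308 279 [ -3.1  -0.1 -22.8]
red 314 279 [ -8.4  -0.1 -19. ]
```

Scaled: -0.13 m is -5.2, -0.08 m is -3.2.

Request:
shift_gripper(
  plan="0,0,-1.2,0,0.01;0,0,-3.2,0,0.01;0,0,-5.2,0,0.01",
)

```text
clock: 9.05
tool_pos: [0.5577, -0.3361, 0.3114]
orientation: [-180.0, -0.1, -26.7]
force: [1.3, -0.5, -1.1]
opening: 0.0153
gripper_force: 30.0
```

```bash
python3 -c "
from h import *
shift([.6095,-.102,.25],-95.4)"
```

```text
shift [-0.0589 -0.2324  0.0613] turn 68.73 len 0.248
```

Request:
shift_gripper(
  plan="-0.28,-1.2,0,9,0.01;-0.56,-2.4,0,18,0.01;-0.88,-3.6,0,27,0.01;-1.2,-4.8,0,36,0.01;-1.48,-6,0,45,0.01;-1.8,-7.2,0.8,54,0.01;-2.08,-8.4,1.6,62,0.01;-2.36,-9.296,2.4,68.7,0.01",
)

```text
clock: 10.05
tool_pos: [0.6098, -0.1005, 0.2495]
orientation: [-179.9, 0.0, -95.6]
force: [-0.0, 0.2, -0.3]
opening: 0.0159
gripper_force: 30.0
```

Request:
shift_gripper(
  plan="0,0,0,0,0.01;0,0,0,0,0.01",
)

```text
clock: 10.3
tool_pos: [0.6095, -0.1021, 0.2505]
orientation: [-179.9, -0.0, -95.3]
force: [0.5, -0.8, -0.3]
opening: 0.0157
gripper_force: 30.0
```

```bash
python3 wl.py w6; python3 lean.py; python3 -c "
import cv2,numpy as np
a=cv2.imread('pics/Lside.png')[180:320,110:320];b=cv2.imread('pics/Ltop.png')[120:210,130:270]
cv2.imwrite('pics/v5.png',np.vstack([cv2.resize(a,(450,300),interpolation=cv2.INTER_CUBIC),cv2.resize(b,(450,289),interpolation=cv2.INTER_CUBIC)]))"
```

```text
red 248 279 [ 20.2   0.9 -13.3]
red 254 279 [ 18.6   0.9 -16.1]
red 260 279 [ 16.9   0.9 -18.3]
red 296 280 [  6.5   1.1 -28.9]
red 302 280 [  2.1   1.1 -26. ]
red 308 279 [ -2.9   0.9 -22.5]
red 314 280 [ -8.    1.1 -19.1]
side 252 82
 handle centre [-0.0244  0.0038 -0.0021] dir [ 0.794 -0.099 -0.6  ] lean 52.9
 flange [-0.0571  0.0042  0.0145]
top 0 16
 flange [-0.0533  0.0143  0.0113]
```

View pics/v5.png

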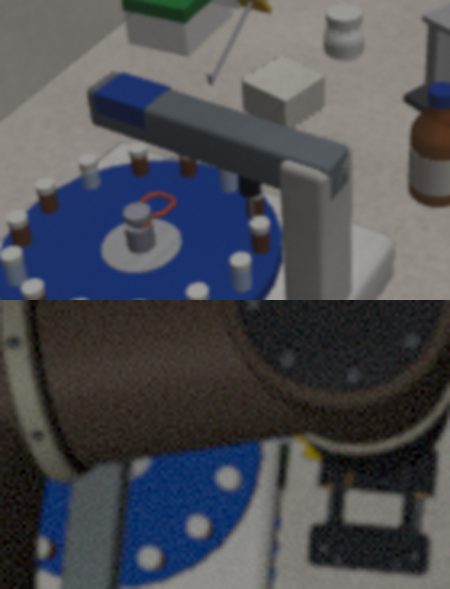

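Create hk.py:
```python
from h import *
def hook_tool(lean,E=(14.6,-21.2),y=1.):
    a=np.radians(lean); return np.array([E[0]-166*np.sin(a),y,E[1]+166*np.cos(a)])/1000
```

```bash
python3 -c "
from hk import *
np.set_printoptions(precision=4,suppress=True)
s=load('Lside');T=T_tool();P=cloud(s)
for l in (52,54,55,56,58):
  p=(T@np.r_[hook_tool(l),1])[:3]; print(l,hook_tool(l),p,np.round(pix(s,p),1),'flange',np.round(pix(s,(T@np.r_[hook_tool(l)+.085*np.array([np.sin(np.radians(l)),0,-np.cos(np.radians(l))]),1])[:3]),1))
f=s['frame'].astype(int); g=cv2.cvtColor(s['frame'],cv2.COLOR_RGB2GRAY)
print(g[206:226,198:222])
print((P[206:226:2,200:222:2,2]*1000).round())
"
```

```text
52 [-0.1162  0.001   0.081 ] [0.6192 0.0133 0.1694] [210.4 220.7] flange [227.7 182.5]
54 [-0.1197  0.001   0.0764] [0.6195 0.0167 0.174 ] [209.2 219.6] flange [227.2 181.9]
55 [-0.1214  0.001   0.074 ] [0.6196 0.0184 0.1764] [208.6 219. ] flange [227.  181.5]
56 [-0.123   0.001   0.0716] [0.6198 0.02   0.1788] [208.  218.3] flange [226.7 181.2]
58 [-0.1262  0.001   0.0668] [0.6201 0.0232 0.1836] [206.9 217. ] flange [226.2 180.4]
[[127 133 137 138 138 136 137 135 135 135 135 135 137 136 129 115 108 115
  131 138 139 138 139 140]
 [133 135 137 138 138 136 136 134 134 134 135 135 136 134 124 111 111 122
  135 139 138 138 138 139]
 [135 135 137 138 138 136 135 134 133 134 134 135 134 128 115 109 114 128
  136 139 139 138 137 138]
 [135 136 137 137 137 136 136 134 133 134 135 135 132 123 110 111 120 133
  137 138 138 138 137 137]
 [136 138 138 137 137 136 136 136 135 135 136 135 128 115 109 114 129 135
  136 137 137 138 138 137]
 [137 137 137 137 136 136 137 138 137 137 137 134 125 111 111 122 133 135
  135 135 136 136 136 137]
 [135 135 135 134 135 135 136 137 137 136 135 129 116 109 1
[... 1236 characters left out ...]
 136 136 136 135]
 [ 88  95 102 109 119 126 130 134 134 135 136 136 136 135 135 135 135 136
  136 137 137 136 137 136]]
[[ -3.  -0.  -3.   1.  -2.  -1.  -3. 195.  -1.  -2.  -1.]
 [ -1.  -1.  -2.  -1.  -1.  -3. 191. 191.  -1.  -1.  -1.]
 [  0.  -1.  -1.  -1.  -3.  -2. 190.  -2.  -0.  -0.  -2.]
 [ -1.  -3.  -1.  -1.  -2. 185. 186.  -2.  -4.   2.  -0.]
 [ -1.  -1.  -2.  -2. 189. 185.  -2.  -0.  -1.  -4.  -1.]
 [  2.  -2.  -0.  -0. 185. 181.  -1.  -2.  -1.  -2.  -2.]
 [ -1.   1.  -0.  -2. 179.  -1.  -1.  -0.   1.   2.   0.]
 [  1.  -3.  -1.  -1.  -1.  -0.  -1.  -0.  -2.  -2.   0.]
 [ -2.  -1.   1.  -0.  -1.  -2.   1.  -1.  -0.  -1.  -1.]
 [ -2.  -1.   1.  -0.  -1.  -1.   2.   1.  -3.  -2.   1.]]
```

Scaled: 0.093 m is 3.72, -0.05 m is -2.

Request:
shift_gripper(
  plan="-0.8,-0.08,0.8,0,0.01;-1.6,-0.08,1.6,0,0.01;-2,-0.08,2.2,0,0.01;-2,-0.08,3,0,0.01;-2,-0.08,3.72,0,0.01;-2,-0.08,3.72,0,0.01",
)

```text
clock: 11.25
tool_pos: [0.6148, -0.0527, 0.1554]
orientation: [179.9, -0.0, -95.4]
force: [-0.1, 0.8, -0.7]
opening: 0.0158
gripper_force: 30.0
```

```bash
python3 -c "
from hk import *
np.set_printoptions(precision=4,suppress=True)
s=snap('side','s7');T=T_tool();S=np.array([.6309,.1295]);sx=np.array([.0941,.9956]);sy=np.array([-.9956,.0941])
p=(T@np.r_[hook_tool(55.8),1])[:3];r=p[:2]-S;print(p,'s',r@sx*1000,r@sy*1000,pix(s,p))
cv2.imwrite('pics/v6.png',cv2.resize(cv2.imread('pics/s7.png')[235:305,150:220],(600,600),interpolation=cv2.INTER_CUBIC))"
```

```text
[0.626  0.0695 0.0844] s -60.165413809301256 -0.7536345005395075 (np.float64(196.26037451370763), np.float64(270.9745247471477))
```

View pics/v6.png

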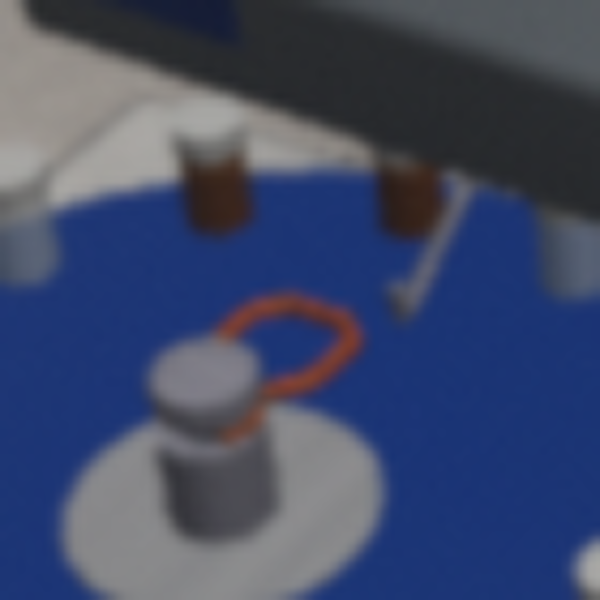

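```bash
python3 -c "
from hk import *
np.set_printoptions(precision=1,suppress=True)
s=load('s7');S=np.array([.6309,.1295]);sx=np.array([.0941,.9956]);sy=np.array([-.9956,.0941])
c=lambda x,y:(150+x*70/600,235+y*70/600)
def f(x,y,z): r=atz(s,*c(x,y),z)[:2]-S; return 1000*np.array([r@sx,r@sy])
print('spindle top',f(205,373,.114),pix(s,[*S,.114]))
for n,x,y in (('front near corner',355,338),('front far corner',290,302),('mid',322,318),('inner mid',315,325),('near side',300,385),('far side',225,325)): print(n,f(x,y,.102))
print('hook',f(403,310,.0844))
H=cv2.cvtColor(s['frame'],cv2.COLOR_RGB2HSV).astype(int);m=((H[...,0]<16)|(H[...,0]>172))&(H[...,1]>130)&(H[...,2]>60)
for v in range(266,284): print(v,[int(u) for u in np.nonzero(m[v,170:196])[0]+170])
"
```

```text
spindle top [ 3.9 -0.5] (np.float64(175.48773116307135), np.float64(277.32913286436553))
front near corner [-31.1  11.1]
front far corner [-34.3  -8.9]
mid [-33.2   0.7]
inner mid [-30.6   0.8]
near side [-12.9  10. ]
far side [-21.4 -16.6]
hook [-60.3   0.9]
266 []
267 []
268 []
269 []
270 [181, 182, 183]
271 [179]
272 [178, 189]
273 [190]
274 [190]
275 [190]
276 [189]
277 [188]
278 [186, 187]
279 [184, 185, 186]
280 [182, 183]
281 []
282 []
283 []
```

Request:
shift_gripper(
  plan="-0.64,0,0,0,0.01;-1.268,0,0,0,0.01;-1.268,0,0,0,0.01;-1.12,0,-0.22,0,0.01;-1,0,-0.38,0,0.01;-1,0,-0.38,0,0.01",
)

```text
clock: 12.05
tool_pos: [0.6181, -0.0278, 0.1667]
orientation: [-179.9, 0.0, -95.4]
force: [0.1, -0.1, -1.0]
opening: 0.0158
gripper_force: 30.0
```

```bash
python3 -c "
from hk import *
np.set_printoptions(precision=4,suppress=True)
s=snap('side','s8');T=T_tool();S=np.array([.6309,.1295]);sx=np.array([.0941,.9956]);sy=np.array([-.9956,.0941])
p=(T@np.r_[hook_tool(55.8),1])[:3];r=p[:2]-S;print(p,'s',r@sx*1000,r@sy*1000,pix(s,p),status.get_obs()['force'])
cv2.imwrite('pics/v7.png',cv2.resize(cv2.imread('pics/s8.png')[250:300,160:210],(600,600),interpolation=cv2.INTER_CUBIC))"
```

```text
[0.6286 0.0945 0.0943] s -35.0501165683275 -0.9809950161811323 (np.float64(187.84097264105094), np.float64(274.4023668776788)) [ 0.0653  0.5686 -0.925 ]
```

View pics/v7.png

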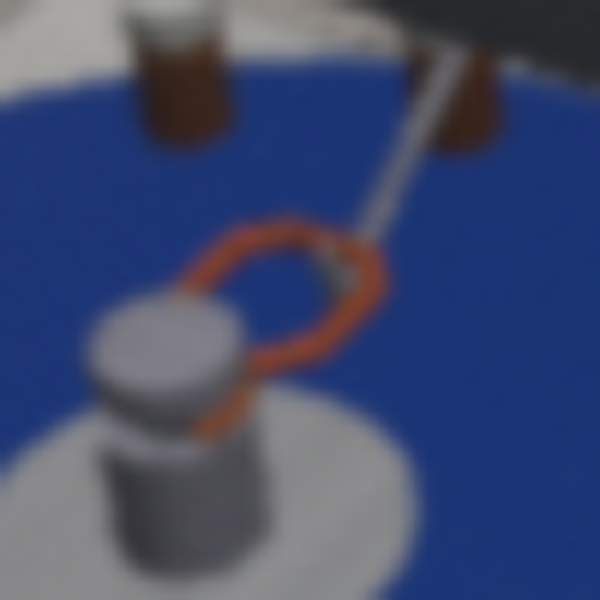

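Request:
shift_gripper(
  plan="0.04,-0.08,-0.052,0,0.01;0.12,-0.08,-0.052,0,0.01;0.2,-0.08,-0.052,0,0.01;0.28,-0.08,-0.052,0,0.01",
)

```text
clock: 12.6
tool_pos: [0.6195, -0.0338, 0.1673]
orientation: [-180.0, 0.1, -95.4]
force: [0.3, 4.7, -0.1]
opening: 0.0159
gripper_force: 30.0
```

Create clip.py:
```python
from h import *
import sys
S=np.array([.6309,.1295]);sx=np.array([.0941,.9956]);sy=np.array([-.9956,.0941])
def clip(tag,z=.102):
    s=snap('side',tag);P=cloud(s);H=cv2.cvtColor(s['frame'],cv2.COLOR_RGB2HSV).astype(int)
    m=((H[...,0]<16)|(H[...,0]>172))&(H[...,1]>130)&(H[...,2]>60); w=np.zeros_like(m); w[225:330,130:250]=1
    k=np.ones((3,3),np.uint8); m=cv2.dilate((m&w).astype(np.uint8),k); n,l,st,c=cv2.connectedComponentsWithStats(m)
    for i in range(1,n):
        if st[i,4]<25: continue
        q=P[l==i]; q=q[(q[:,2]>.07)&(q[:,2]<.3)]; sat=H[...,1][l==i].mean()
        if len(q): r=q[:,:2]-S; print(st[i],'x',np.round(np.percentile(r@sx*1000,[5,50,95])),'y',np.round(np.percentile(r@sy*1000,[5,50,95])),'z',np.round(1000*np.percentile(q[:,2],[5,50,95])),'hue',H[...,0][l==i].mean().round(),'V',H[...,2][l==i].mean().round())
clip(sys.argv[1]); o=status.get_obs(); print('F',o['force'].round(1),o['clock'])
```

```bash
python3 clip.py s9; python3 wl.py w9
```

```text
[205 224  14   6  72] x [-132. -117.  -38.] y [-8.  4. 60.] z [147. 157. 217.] hue 29.0 V 110.0
[175 266  11   8  43] x [-66. -39. -21.] y [-46. -18. -13.] z [ 73. 103. 105.] hue 111.0 V 98.0
[179 268  14  16  78] x [-57. -29.  -2.] y [-20.   5.   9.] z [ 73. 103. 109.] hue 75.0 V 102.0
F [-0.1  1.1 -1.3] 12.65
red 248 279 [ 20.2   0.9 -13.4]
red 254 279 [ 18.5   0.9 -15.9]
red 260 279 [ 16.8   0.9 -18.2]
red 296 280 [  6.5   1.1 -29. ]
red 302 280 [  2.1   1.1 -26.1]
red 308 279 [ -2.7   0.9 -22.7]
red 314 280 [ -7.8   1.1 -19.3]
```

Scaled: 0.006 m is 0.24, 0.004 m is 0.16.

Request:
shift_gripper(
  plan="0.08,0,0,0,0.01;0.16,0,0,0,0.01;0.24,0,0,0,0.01",
)

```text
clock: 13.12
tool_pos: [0.6186, -0.0408, 0.1673]
orientation: [180.0, -0.0, -95.4]
force: [-0.4, 0.6, -1.9]
opening: 0.0157
gripper_force: 30.0
```

```bash
python3 clip.py s10
```

```text
[209 224  11   6  53] x [-138. -124. -111.] y [-1.  4. 11.] z [145. 155. 161.] hue 7.0 V 114.0
[177 264  12  12  58] x [-71. -47. -20.] y [-45. -17.  -8.] z [ 74. 101. 104.] hue 87.0 V 100.0
[181 266  15  16  81] x [-65. -37. -10.] y [-20.   4.   9.] z [ 74. 102. 104.] hue 86.0 V 101.0
F [-0.3 -0.6 -0.3] 13.175
```

Request:
shift_gripper(
  plan="0.08,0,0,0,0.01;0.16,0,0,0,0.01;0.24,0,0,0,0.01",
)

```text
clock: 13.55
tool_pos: [0.6181, -0.0466, 0.1674]
orientation: [-180.0, 0.0, -95.4]
force: [0.1, 0.3, -0.5]
opening: 0.0159
gripper_force: 30.0
```

```bash
python3 clip.py s11; python3 wl.py w11
```

```text
[213 224   8   5  31] x [-142. -127. -119.] y [ 2.  4. 12.] z [144. 153. 158.] hue 9.0 V 117.0
[187 265  13   6  47] x [-79. -53. -40.] y [-29.  -1.   8.] z [ 73. 102. 107.] hue 87.0 V 97.0
[180 274  15   8  52] x [-47. -36. -27.] y [-22.  -5.   4.] z [73. 80. 96.] hue 106.0 V 93.0
F [-0.3 -0.8 -1.3] 13.6
red 248 279 [ 20.3   0.9 -13.5]
red 254 279 [ 18.6   0.9 -16.1]
red 260 279 [ 17.    0.9 -18.5]
red 296 280 [  6.6   1.1 -29.1]
red 302 280 [  2.1   1.1 -25.9]
red 308 279 [ -2.8   0.9 -22.5]
red 314 280 [ -8.    1.1 -19.1]
```

The rows are not in the units I measure in: shifts go in units of 25 mm. I convert before sending: 0.015 m is 0.6, -0.032 m is -1.28.

Request:
shift_gripper(
  plan="0.16,0,-0.24,0,0.01;0.32,0,-0.48,0,0.01;0.48,0,-0.8,0,0.01;0.6,0,-1.08,0,0.01;0.6,0,-1.28,0,0.01;0.6,0,-1.28,0,0.01;0.6,0,-1.28,0,0.01",
)

```text
clock: 14.58
tool_pos: [0.6165, -0.0613, 0.1991]
orientation: [180.0, 0.0, -95.4]
force: [-0.2, -0.0, -0.8]
opening: 0.0158
gripper_force: 30.0
```

```bash
python3 clip.py s12
```

Run:
```python
from hk import *
from clip import S,sx,sy
```

```bash
python3 -c "
from hk import *
S=np.array([.6309,.1295]);sx=np.array([.0941,.9956]);sy=np.array([-.9956,.0941])
s=load('s12');T=T_tool();p=(T@np.r_[hook_tool(55.8),1])[:3];r=p[:2]-S;print('hook',(r@sx*1000).round(1),(r@sy*1000).round(1),p[2].round(4),np.round(pix(s,p),1))
H=cv2.cvtColor(s['frame'],cv2.COLOR_RGB2HSV).astype(int);P=cloud(s);m=((H[...,0]<16)|(H[...,0]>172))&(H[...,1]>120)&(H[...,2]>55)
for v in range(235,300,1):
  u=np.nonzero(m[v,150:235])[0]+150
  if len(u): q=P[v,u]; q=q[q[:,2]>.077]; print(v,u.tolist(),(np.median(q,0)[2]*1000).round() if len(q) else '',((np.median(q,0)[:2]-S)@sx*1000).round() if len(q) else '')
"
```

```text
[180 269  12  15  85] x [-64. -42. -29.] y [-28. -20.  -8.] z [73. 77. 80.] hue 96.0 V 96.0
[190 272  11   9  45] x [-66. -52. -41.] y [-4.  2.  6.] z [74. 77. 79.] hue 108.0 V 94.0
F [ 0.9  0.6 -1. ] 14.625
hook -68.6 -2.5 0.1269 [196.2 251. ]
255 [176, 199] 91.0 -86.0
270 [189, 190, 196] 78.0 -62.0
271 [187, 188] 79.0 -58.0
272 [185, 186, 198] 78.0 -59.0
273 [184, 185, 199] 78.0 -57.0
274 [183, 184, 199] 78.0 -48.0
275 [183, 199] 78.0 -51.0
276 [181, 182, 183, 197, 198] 77.0 -42.0
277 [183, 195, 196] 77.0 -51.0
278 [184, 185, 193, 194] 79.0 -38.0
279 [184, 185, 186, 187, 188, 189, 190, 191, 192] 78.0 -40.0
280 [184] 78.0 -33.0
281 [182, 183] 78.0 -29.0
282 [182] 78.0 -26.0Traceback (most recent call last):
  File "<stdin>", line 2, in <module>
  File "clip.py", line 12, in <module>
    clip(sys.argv[1]); o=status.get_obs(); print('F',o['force'].round(1),o['clock'])
         ~~~~~~~~^^^
IndexError: list index out of range
```

Create fitc.py:
```python
from h import *
S=np.array([.6309,.1295]);sx=np.array([.0941,.9956]);sy=np.array([-.9956,.0941])
from scipy.spatial import cKDTree
from scipy.optimize import minimize
def fitc(n):
    s=load(n) if isinstance(n,str) else n; H=cv2.cvtColor(s['frame'],cv2.COLOR_RGB2HSV).astype(int)
    m=((H[...,0]<16)|(H[...,0]>172))&(H[...,1]>105)&(H[...,2]>50); w=np.zeros_like(m); w[262:300,150:235]=1
    v,u=np.nonzero(m&w); X=np.array([atz(s,a,b,.077)[:2]-S for a,b in zip(u,v)]); D=np.c_[X@sx,X@sy]*1000
    D=D[np.hypot(D[:,0],D[:,1])<92]; D=D[D[:,0]>-75]
    a=np.radians(np.arange(50,311,10)); ring=np.c_[11.5*np.cos(a),11.5*np.sin(a)]
    t=np.linspace(0,1,8)[:,None]; seg=lambda p,q:np.array(p)*(1-t)+np.array(q)*t
    M=np.vstack([ring,seg((-10,6),(-20,13)),seg((-20,13),(-33,13)),seg((-33,13),(-40,7)),seg((-40,7),(-40,-7)),seg((-40,-7),(-33,-13)),seg((-33,-13),(-20,-13)),seg((-20,-13),(-10,-6))])
    def f(p):
        c,sn=np.cos(p[2]),np.sin(p[2]); Q=M@np.array([[c,sn],[-sn,c]])+p[:2]
        return np.minimum(cKDTree(Q).query(D)[0],6).mean()+.5*np.minimum(cKDTree(D).query(Q)[0],8).mean()
    res=sorted([minimize(f,[x0,y0,np.radians(w0)],method='Nelder-Mead') for w0 in range(0,360,30) for x0 in(-45,-25) for y0 in(-15,0)],key=lambda r:r.fun)
    for r in res[:6:2]: print(len(D),'origin',r.x[:2].round(1),'yaw',np.degrees(r.x[2]).round()%360,'cost',round(r.fun,2),'dist',np.hypot(*r.x[:2]).round(1))
if __name__=='__main__':
    for n in ('s12','s8'): fitc(n)
```

```bash
python3 fitc.py; python3 -c "
from fitc import *
snap('top','t12'); t=load('t12'); H=cv2.cvtColor(t['frame'],cv2.COLOR_RGB2HSV).astype(int)
m=((H[...,0]<16)|(H[...,0]>172))&(H[...,1]>110)&(H[...,2]>50); v,u=np.nonzero(m); k=(u>120)&(u<225)&(v>120)&(v<215)
for a,b in zip(u[k],v[k]): r=atz(t,a,b,.077)[:2]-S; print((a,b),(r@sx*1000).round(),(r@sy*1000).round(),end=' ')
"
```

```text
64 origin [-30.8 -20.7] yaw 336.0 cost 2.04 dist 37.2
64 origin [-30.8 -20.7] yaw 336.0 cost 2.04 dist 37.2
64 origin [-31.4 -21.2] yaw 333.0 cost 2.08 dist 37.9
50 origin [-22.  -24.1] yaw 0.0 cost 2.74 dist 32.6
50 origin [-29.6  -6.4] yaw 43.0 cost 2.82 dist 30.3
50 origin [-29.6  -6.4] yaw 43.0 cost 2.82 dist 30.3
(np.int64(191), np.int64(165)) -68.0 -3.0 (np.int64(191), np.int64(166)) -68.0 -1.0 (np.int64(184), np.int64(167)) -50.0 4.0 (np.int64(191), np.int64(167)) -68.0 2.0 (np.int64(185), np.int64(168)) -53.0 6.0 (np.int64(189), np.int64(169)) -64.0 8.0
```

Request:
shift_gripper(
  plan="0.4,0,-1.6,0,0.01;0.8,0,-3.2,0,0.01;1.2,0,-4,0,0.01",
)

```text
clock: 15.05
tool_pos: [0.6145, -0.0915, 0.3017]
orientation: [-179.8, 0.0, -95.4]
force: [1.2, -0.1, -2.0]
opening: 0.0159
gripper_force: 30.0
```

```bash
python3 -c "
from h import *
shift([.3703,-.4314,.30],-116.7)"
```

```text
shift [0.3612 0.2114 0.0011] turn 21.34 len 0.419
```

Scaled: 0.3612 m is 14.448, 0.316 m is 12.64.

Request:
shift_gripper(
  plan="1.8,1.056,0,3,0.01;3.6,2.12,0,6,0.01;5.4,3.16,0,9,0.01;7.2,4.24,0,12,0.01;9.04,5.28,0,15,0.01;10.84,6.36,0,18,0.01;12.64,7.4,0,21.3,0.01;14.448,8.456,0,21.3,0.01",
)

```text
clock: 16.05
tool_pos: [0.3684, -0.4321, 0.2993]
orientation: [-180.0, 0.0, -116.7]
force: [0.3, -0.9, -1.2]
opening: 0.0157
gripper_force: 30.0
```

Request:
shift_gripper(
  plan="0,0,1.6,0,0.01;0,0,3.2,0,0.01;0,0,4.6,0,0.01;0,0,5.4,0,0.01;0,0,5.4,0,0.01",
)

```text
clock: 16.68
tool_pos: [0.3686, -0.4304, 0.1627]
orientation: [179.8, 0.0, -116.7]
force: [-0.7, -0.4, -0.1]
opening: 0.0158
gripper_force: 30.0
```

```bash
python3 -c "
from hk import *
sv=np.array([.893,-.45]);yv=np.array([.45,.893]);Q=np.array([.453,-.285]);T=T_tool()
s=snap('side','s13');p=(T@np.r_[hook_tool(55.8),1])[:3];print('hook stand',((p[:2]-Q)@sv).round(4),((p[:2]-Q)@yv).round(4),p[2],pix(s,p))
P=cloud(s);print('plate edge z vals'); snap('top','t13')
t=load('t12');P=cloud(t);m=np.zeros((420,560),bool);m[195:260,290:350]=1;m&=(P[...,2]>.108)&(P[...,2]<.125);print(cv2.minAreaRect(P[m][:,:2].astype(np.float32)*1000))
fr=s['frame'];P=cloud(s);y=cv2.cvtColor(fr,cv2.COLOR_RGB2HSV).astype(int);m=(y[...,0]>20)&(y[...,0]<34)&(y[...,1]>150)&(y[...,2]>60);m[160:]=m[160:];v,u=np.nonzero(m);k=(u>260)&(u<420);print(sorted(set(zip((u[k]//10*10).tolist(),(v[k]//10*10).tolist()))))
"; python3 wl.py w13
```

```text
hook stand -0.0113 -0.0451 0.09063915293967106 (np.float64(348.11554582168947), np.float64(195.66983829836326))
plate edge z vals
((462.818115234375, -290.41363525390625), (66.118408203125, 86.56451416015625), 63.442962646484375)
[(360, 160), (360, 230), (370, 160), (370, 170), (370, 230)]
red 248 279 [ 20.5   1.  -13.2]
red 254 279 [ 18.9   1.  -16. ]
red 260 279 [ 17.2   1.  -18.3]
red 296 280 [  6.8   1.2 -28.9]
red 302 279 [  2.4   1.  -25.9]
red 308 279 [ -2.3   1.  -22.9]
red 314 280 [ -7.4   1.3 -19.4]
```

Scaled: -0.084 m is -3.36, -0.075 m is -3.

Request:
shift_gripper(
  plan="-0.8,0,0,0,0.01;-1.52,0,0,0,0.01;-1.8,0,-0.32,0,0.01;-2.08,0,-0.664,0,0.01;-2.36,0,-0.92,0,0.01;-2.68,0,-1.176,0,0.01;-3,0,-1.4,0,0.01;-3.36,0,-1.56,0,0.01",
)

```text
clock: 17.88
tool_pos: [0.4075, -0.3559, 0.204]
orientation: [-180.0, -0.0, -116.7]
force: [-1.6, -5.2, -0.5]
opening: 0.0158
gripper_force: 30.0
```

```bash
python3 wl.py w14; python3 lean.py
```

```text
red 296 279 [  6.6   1.  -28.5]
red 302 279 [  4.5   1.  -29.4]
red 308 279 [  2.6   1.  -30.5]
red 314 279 [  0.6   1.  -31.5]
side 184 29
 handle centre [-0.0177  0.0038  0.0105] dir [ 0.356 -0.085 -0.931] lean 21.0
 flange [-0.0367  0.0095  0.0372]
top 0 0
```

Scaled: -0.039 m is -1.56, -0.05 m is -2.

Request:
shift_gripper(
  plan="-0.36,0,-0.14,0,0.01;-0.76,0,-0.28,0,0.01;-1.16,0,-0.36,0,0.01;-1.56,0,-0.412,0,0.01;-1.88,0,-0.428,0,0.01;-2,0,-0.428,0,0.01;-2,0,-0.428,0,0.01",
)

```text
clock: 18.95
tool_pos: [0.43, -0.3111, 0.2144]
orientation: [-180.0, 0.0, -116.6]
force: [-1.1, -3.6, 1.4]
opening: 0.0158
gripper_force: 30.0
```

```bash
python3 wl.py w15; python3 lean.py
```

```text
red 230 279 [10.7  1.  40.5]
red 236 279 [10.8  1.  29.4]
red 242 280 [10.9  1.3 19.5]
red 248 279 [10.9  1.  10.9]
red 254 279 [11.   1.   2.8]
red 260 279 [11.   1.  -4.3]
red 296 279 [  7.6   1.  -30.2]
red 302 279 [  4.9   1.  -30.1]
red 308 279 [  2.4   1.  -30.3]
red 314 279 [ -0.2   1.  -30.2]
yel 224 280 [13.2  1.3 45. ]
yel 230 280 [ 9.2  1.6 45.1]
yel 236 279 [ 5.3  1.  44.9]
side 136 54
 handle centre [-0.0102  0.002   0.0083] dir [-0.05  -0.062 -0.997] lean -2.9
 flange [-0.0111  0.0089  0.0465]
top 0 0
```

Request:
shift_gripper(
  plan="0.48,0,-0.2,0,0.01;0.48,0,-2,-5,0.01;0.48,0,-4,-15,0.01;0.48,0,-4,-25,0.01;0.48,0,-4,-35,0.01;0.48,0,-4,-45,0.01;0.48,0,-4,-55,0.01;0.48,0,-4,-65,0.01",
)

```text
clock: 20.15
tool_pos: [0.4242, -0.3221, 0.314]
orientation: [-179.9, 0.0, -51.4]
force: [0.3, -0.1, -0.5]
opening: 0.0157
gripper_force: 30.0
```

Request:
shift_gripper(
  plan="0,0,0,-10,0.01;0,0,0,-20,0.01;0,0,0,-25,0.01;0,0,0,-25,0.01",
)

```text
clock: 20.65
tool_pos: [0.4242, -0.3221, 0.314]
orientation: [-180.0, 0.0, -26.7]
force: [0.3, -0.6, -0.6]
opening: 0.0157
gripper_force: 30.0
```

```bash
python3 wl.py w16; python3 -c "
from h import *
shift([.4534,-.2846,.2],-26.6)"
```

```text
red 230 279 [10.  -0.1 40.5]
red 236 279 [10.  -0.1 29.7]
red 242 279 [10.1 -0.1 19.6]
red 248 279 [10.1 -0.1 11.1]
red 254 279 [10.2 -0.1  3. ]
red 260 279 [10.2 -0.1 -4.2]
red 296 279 [  6.8  -0.1 -30.1]
red 302 279 [  4.4  -0.1 -30.3]
red 308 279 [  1.6  -0.1 -30.1]
red 314 278 [ -1.   -0.3 -30.2]
yel 224 278 [12.4 -0.4 45.3]
yel 230 279 [ 8.6  0.2 44.8]
yel 236 279 [ 4.7 -0.1 44.6]
shift [ 0.0091 -0.0466  0.1141] turn -0.22 len 0.124
```

Request:
shift_gripper(
  plan="0.396,-1.828,0,0,0.01;0.396,-1.828,0,0,0.01;0.396,-1.828,1.6,0,0.01;0.396,-1.828,3.2,0,0.01;0.396,-1.828,4.6,0,0.01;0.396,-1.828,5.4,0,0.01;0.396,-1.828,5.68,0,0.01;0.396,-1.828,5.68,0,0.01",
)

```text
clock: 21.75
tool_pos: [0.4537, -0.2859, 0.1722]
orientation: [180.0, 0.0, -26.7]
force: [-0.9, -0.1, -0.1]
opening: 0.0154
gripper_force: 30.0
```

```bash
python3 -c "
from h import *
np.set_printoptions(precision=4,suppress=True)
s=snap('side','s17');P=cloud(s);y=cv2.cvtColor(s['frame'],cv2.COLOR_RGB2HSV).astype(int);m=(y[...,0]>20)&(y[...,0]<34)&(y[...,1]>150)&(y[...,2]>60);m[:,:300]=0;m[:,360:]=0;v,u=np.nonzero(m);print(len(u),u.mean(),v.mean(),np.nanmedian(P[m],0))
print(status.get_obs()['force'])"
```

```text
52 334.3076923076923 189.57692307692307 [ 0.4462 -0.274   0.126 ]
[ 0.3602 -0.3195 -1.0529]
```

Request:
shift_gripper(
  plan="0,0,0.06,0,0.01;0,0,0.1,0,0.01;0,0,0.1,0,0.01",
)

```text
clock: 22.18
tool_pos: [0.4537, -0.2856, 0.1698]
orientation: [-180.0, -0.0, -26.7]
force: [0.1, -0.3, -0.8]
opening: 0.016
gripper_force: 30.0
```

Request:
shift_gripper(
  plan="0,0,0,0,0.018;0,0,0,0,0.022;0,0,0,0,0.03;0,0,0,0,0.05;0,0,0,0,0.08;0,0,0,0,0.088;0,0,0,0,0.088;0,0,0,0,0.088",
)

```text
clock: 23.18
tool_pos: [0.4537, -0.2856, 0.1696]
orientation: [180.0, 0.0, -26.7]
force: [-0.5, -0.0, 0.6]
opening: 0.0744
gripper_force: 0.0
```

Create chk.py:
```python
from h import *
np.set_printoptions(precision=4,suppress=True)
s=snap('side','s18');P=cloud(s);y=cv2.cvtColor(s['frame'],cv2.COLOR_RGB2HSV).astype(int);Hh=y[...,0]
for nm,m in(('yel',(Hh>20)&(Hh<34)&(y[...,1]>150)&(y[...,2]>60)),('red',((Hh<6)|(Hh>174))&(y[...,1]>170)&(y[...,2]>70))):
    m[:,:300]=0;m[:,360:]=0;m[:140]=0;m[200:]=0;v,u=np.nonzero(m);print(nm,len(u),u.mean(),v.mean(),u.min(),u.max(),v.min(),v.max(),np.nanmedian(P[m],0))
```

```bash
python3 chk.py; python3 wl.py w18
```

```text
yel 53 334.0943396226415 190.8679245283019 326 341 188 194 [ 0.4471 -0.2743  0.1228]
red 79 336.73417721518985 174.55696202531647 335 339 161 188 [ 0.4457 -0.2774  0.1666]
red 230 279 [ 9.9 -0.1 40.7]
red 236 279 [ 9.9 -0.1 29.9]
red 242 279 [ 9.9 -0.1 20.3]
red 248 279 [ 9.9 -0.1 11.6]
red 254 278 [ 9.9 -0.3  3.7]
red 260 279 [10.1 -0.1 -3.9]
red 296 279 [  6.5  -0.1 -29.5]
red 302 279 [  3.7  -0.1 -29.3]
red 308 279 [  1.2  -0.1 -29.5]
red 314 279 [ -1.5  -0.1 -29.5]
yel 224 278 [12.3 -0.4 45.6]
yel 230 279 [ 8.6 -0.1 45. ]
yel 236 279 [ 4.5 -0.1 45.1]
yel 242 278 [ 0.3 -0.5 45.7]
yel 248 279 [-3.5 -0.1 45.2]
yel 254 279 [-7.7 -0.1 45.4]
yel 260 279 [-11.9  -0.1  45.5]
```

Pick is seated upright (flange back at its first pixel position); now retreat upwards and check everything again.

Scaled: -0.16 m is -6.4, -0.13 m is -5.2.

Request:
shift_gripper(
  plan="0,0,0,0,0.088;0,0,-1.2,0,0.088;0,0,-3.2,0,0.088;0,0,-5.2,0,0.088;0,0,-6.4,0,0.088;0,0,-6.4,0,0.088",
)

```text
clock: 24.08
tool_pos: [0.4546, -0.286, 0.3324]
orientation: [-180.0, -0.3, -26.7]
force: [-0.1, -1.0, -1.0]
opening: 0.0876
gripper_force: 0.0
```

```bash
python3 chk.py; python3 -c "
from fitc import *
fitc('s18'); s=load('s18');P=cloud(s)
for n in('s12','s18'): a=load(n); print(n,a['frame'][262:300,170:215].mean((0,1)))
d=np.abs(load('s18')['frame'].astype(int)-load('side0')['frame']).sum(2)
for n,(u0,u1,v0,v1) in dict(bottle=(298,332,218,276),jar=(258,284,180,210),box=(222,264,207,238)).items(): print(n,d[v0:v1,u0:u1].mean())
t=snap('top','t18')
"
```

```text
yel 49 334.2448979591837 190.83673469387756 326 341 188 194 [ 0.4471 -0.2747  0.1228]
red 87 336.32183908045977 172.54022988505747 332 339 160 188 [ 0.4464 -0.2773  0.1734]
66 origin [-30.8 -20.7] yaw 336.0 cost 2.07 dist 37.1
66 origin [-30.8 -20.7] yaw 336.0 cost 2.07 dist 37.1
66 origin [-30.7 -20.5] yaw 336.0 cost 2.08 dist 36.9
s12 [ 54.68245614  65.70760234 105.82280702]
s18 [50.13274854 60.27894737 97.46315789]
bottle 1.881338742393509
jar 2.3461538461538463
box 2.1175115207373274
```

```bash
python3 -c "
from plant import job; print(job.close_job())"
```

```text
the job is handed in; nothing more can be done
None
```

The job is handed in; the verdict was not shown, but my last camera checks met every end condition: the clip is loose and flat on the carousel about 37 mm from the spindle axis, the pick hangs upright in its stand, and the bottle, jar and box have not moved. I viewed 11 pictures, one over the limit of 10.

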